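# Press the slide carrier down and slide it home under the leaf spring

### The job

Load the slide carrier into the microscope's loading dock: with the fingertips, press it down firmly by its orange ledge until it lies on the dock floor, and, keeping it pressed, slide it under the blue bridge and the steel leaf spring until it is fully home against the yellow end stop and the green lifter has sprung up behind it. Only press and push the carrier, never lift it out, then take the hand away; leave the bottle, the jar and the slide box where they stand.

Things in the scene. Friction and masses are not known exactly. Their poses are not given: they have to be found in the camera images.
- dock: Fixed grey loading dock, 310 long x 104 wide, its flat floor 20 mm above the bench. Origin: centre of its underside, on the bench; x runs along the track in the loading direction, z up. Pale grey side guides (top 40 above the bench) leave a channel 83 wide, y -41.5 to 41.5, along the whole length. The rear end (x -155) is open.
- bridge (a point): Centre of the underside of the rigid blue bridge over the track: x 77, y 0, z 41 of the dock. The bridge is 14 along the track, 119 across over its posts, its top 55 above the bench. Axes as the dock.
- dock_home (a point): Point on the dock floor (x 65, y 0, z 20 of the dock) where the carrier's origin lies when it is fully home against the yellow end stop. The stop's face is 75 ahead of this point, its top 42 above the bench. Axes as the dock.
- carrier: Loose slide carrier, 150 long (x) x 80 wide, about 0.2 kg. Origin: centre of its underside; x in the loading direction, z up. Front 100: ivory block 18 thick with two glass slides. Rear 50: orange ledge. It starts in the channel on the raised lifter, underside 31 above the bench, 8 mm too high for the bridge; pressed 11 mm down to the dock floor it passes with 3 to spare. Home is about 110 to 140 ahead.
- carrier_ledge (a point): Centre of the top of the carrier's orange ribbed finger ledge, 50 along x by 80 across, 8 thick; 50 behind the carrier's origin. 25 ahead of this point an upright step, 10 high (the back of the ivory block), lets the fingertip push forward. 39 above the bench at the start, 28 with the carrier on the dock floor. Axes as the carrier.
- lifter (a joint): Green sprung plate in the dock floor, x -150 to -14 of the dock, 54 wide: metres pressed down, 0 = up (top 11 mm above the floor), 0.011 = flush. It pushes up with 4.6 N at 0, about 7.7 N at 0.011. When the carrier is fully home it is clear of the plate, which springs up 4 mm behind it.
- leaf (a joint): Steel leaf spring of two strips, hinged on the far side of the bridge, sloping down to its tips at x 124 of the dock: radians raised, 0 = free (tips 14 mm above the dock floor), about 0.1 with the carrier's block under the tips, where it presses down with about 5 N and drags on the carrier. Sliding the pressed carrier takes roughly 10 to 20 N.
- bottle: Bystander: small white bottle with a blue cap, 42 diameter, 95 high, standing beside the dock. Origin: centre of its underside.
- jar: Bystander: small amber jar with a pale label and a red cap, 40 diameter, 45 high, beside the dock. Origin: centre of its underside.
- slide_box: Bystander: green and white slide box, 34 x 80 x 33 high, beyond the end stop. Origin: centre of its underside.
Things that resemble listed ones, but are neither listed nor needed, are in the scene too. What is meant by the carrier is not black, and is the smaller of those in its own colour.

How it is judged:
By the outcome, as a careful person would: the job done as asked, in the order asked, and still so for the second after the job is handed in, with the robot touching nothing.
It also fails if it takes over 42 s, if anything falls off the work surface, if the arm or the gripper's body presses on something with over 40 N, if the wrist force passes 120 N, or if a joint passes its speed limit or range.

### The arm

A 6-joint arm with a two-finger parallel gripper is mounted at the origin on the work surface. World frame = base frame: x ahead of the robot, y to its left, z up, the work surface at z = 0. Lengths are in m, angles in rad, forces in N, time in s.
With the tool pointing down it reaches from about 0.375 to 0.75 m from the base axis. Payload 9 kg.
Tool frame: the origin (TCP) lies on the centre line of the jaws, within the pads' length; the fingertips stand 22 mm ahead of it and the grasp point (between the pads) lies 3 mm ahead of it (robot.finger_overhang is the distance from the TCP to the fingertips, in m); x points along the fingers, y is the direction in which the jaws open and shut, and the axes are right-handed (so a half turn about x gives the same grasp; the last joint's range is limited). The gripper opens to 85 mm and grips with 20 to 120 N. Pads are 22 mm wide; open, the fingers measure 114 mm over their backs; the gripper's body (76 mm by 85 mm) begins 54 mm behind the grasp point. The pads swing forward as they close: fully open they stand 13 mm farther back than shut.
Start: joints at [1.109, 0.104, 0.097, 1.564, 0, 1.353], TCP at [0.145, 0.582, 0.253] pointing down, gripper open.
Joint ranges: [-2.99, 2.99], [-0.84, 1.86], [-1.1, 1.16], [-1.84, 2.11], [-1.51, 1.56], [-3.14, 3.14]. Speed limits (rad/s): [2.22, 2.22, 2.57, 3.14, 3.14, 3.14].

### API

Orientations are given as a 3x3 rotation matrix whose columns are the frame's x, y, z axes.
In Python, from bench import robot gives the robot as it stands.
- The arm moves only by the tool step_arm, never from a script. Its argument "moves" is a list of rows, each a list of 7 numbers: the shift along the world's x, y, z in m, then the turn, a rotation vector about the world's x, y, z in degrees, then the finger opening in m, from 0 to 0.0854. In form: [[dx, dy, dz, wx, wy, wz, claw], ...]. A call has 1 to 20 rows; each row shifts and turns the pose as measured when the row begins; what a row does not reach is not made up. A row lasts 1/10 s, in which the tool goes at most 50 mm and 8.59 degrees, less where a joint would pass 70% of its speed; a pose out of reach is approached as far as the arm can. A call with a gripper value outside its range is refused whole. The fingers move at their own pace and stop on an object; the grip force is fixed at half the most. Time passes only in rows, so rows that do not move let the fingers close. It gives the time, the measured TCP pose, the force and the opening at its end, in the units of the state.
- robot.get_state(): the state, without advancing time (a new reading comes with each control period).
- robot.snapshot(name): name is "scene" or "top"; returns the picture (420x560x3 uint8, blue, green, red); there is no depth.
- robot.get_calibration(name): a dict with "fx", "fy", "cx", "cy" (pixels), "k1" (the pictures are not rectified: a ray, as slopes to the right and down, at radius r is drawn at 1 + k1 r^2 times it, then the intrinsics apply), "rvec" (rotation vector, rad) and "tvec" (3), from world to camera coordinates, as OpenCV has them. Camera axes: x right, y down, z forward; pixel columns grow to the right and rows downward; lengths in m; the calibration is good to about 2 mm. A picture is of the moment at which its call begins. get_calibration takes no time and is no camera call.
- robot.hand_in(): hands the job in, once; it reports no verdict.
The state is a dict: "clock": time; "q": joint angles; "dq": joint speeds; "tau": joint torques, N m; "eef_pos": TCP position; "tcp_rot": TCP orientation; "force": force on the tool from outside, world axes, zero at the start; "wrist_torque": the same for the moment, N m; "width": finger opening in m.
Only numpy, scipy, OpenCV 4.12 (cv2) and the standard library are available. Lean on these libraries where they do the work, as an engineer would, in place of code of your own. Each camera call takes 0.05 s, during which the arm holds its last target. There are 200 camera calls.

## Working session

There is one attempt and no reset: what is moved stays moved. The work goes in short steps, Python scripts to look and compute and a tool call to move; the robot and the scene stay as the last step left them, time stands still between calls to the robot, and variables do not carry over. Pictures are saved under pics/ and viewed, on a budget of 10 in all, crops included, one or two more only if the job needs it, and the job is handed in when it is done.

Besides the shell and the picture viewer there is one more tool, called after "Request:" by a JSON object that holds its "method" and its "body". step_arm: Moves the arm, as the interface text tells. Its arguments: {"type":"object","properties":{"moves":{"type":"array","items":{"type":"array","items":{"type":"number"}}}},"required":["moves"]}

```bash
mkdir -p pics; cat > h.py <<'E'
import numpy as np, cv2
from bench import robot
def cal(n):
    c=robot.get_calibration(n); R=cv2.Rodrigues(np.array(c['rvec'],float))[0]; return c,R,np.array(c['tvec'],float).ravel()
def ray2z(n,u,v,z):
    c,R,t=cal(n); xd=np.array([(u-c['cx'])/c['fx'],(v-c['cy'])/c['fy']]); x=xd.copy()
    for _ in range(30): x=xd/(1+c['k1']*(x@x))
    d=R.T@np.array([x[0],x[1],1]); o=-R.T@t; return o+d*(z-o[2])/d[2]
def proj(n,P):
    c,R,t=cal(n); p=R@np.array(P)+t; x=p[:2]/p[2]; x=x*(1+c['k1']*(x@x)); return np.array([c['fx']*x[0]+c['cx'],c['fy']*x[1]+c['cy']])
E
python3 - <<'E'
from h import *
a=robot.snapshot("scene");b=robot.snapshot("top")
cv2.imwrite("pics/s0.png",a);cv2.imwrite("pics/t0.png",b)
print(robot.get_state()['tcp_rot'],robot.finger_overhang)
E
```

```text
[[-5.03463844e-04  2.41361327e-01  9.70435189e-01]
 [-1.05798731e-03  9.70434641e-01 -2.41361739e-01]
 [-9.99999314e-01 -1.14822502e-03 -2.33221535e-04]] 0.022
```

View pics/s0.png

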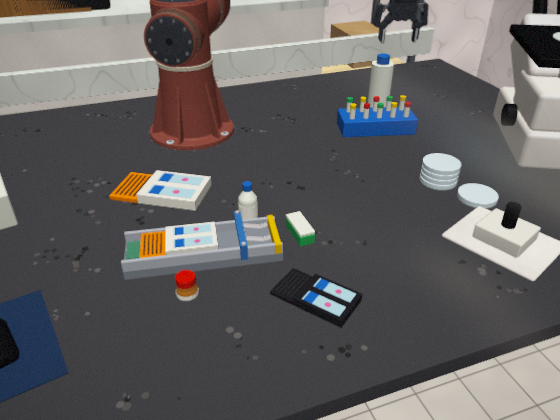

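View pics/t0.png

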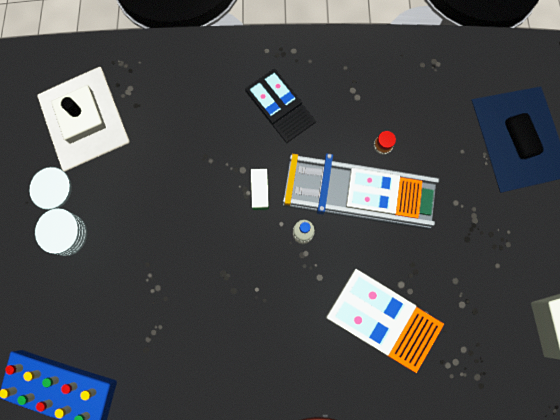

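The scene shows the dock with a carrier in it. There are three carrier candidates in the top view:
- (385,192): in the dock, white/orange and the smaller one.
- (385,320): loose, white/orange and larger.
- (280,105): black.

The one in the dock fits the description: it isn't black, it's the smaller of its colour, and it sits in the channel. I'll confirm this with an enlarged crop.

```bash
python3 - <<'E'
from h import *
b=cv2.imread("pics/t0.png")
cv2.imwrite("pics/c0.png",cv2.resize(b[140:245,280:445],None,fx=4.8,fy=4.8,interpolation=cv2.INTER_CUBIC))
for p in [(290,155),(438,180),(434,225),(286,204)]: print(p,ray2z("top",*p,.04))
E
```

```text
(290, 155) [0.6514955 0.0416181 0.04     ]
(438, 180) [ 0.59412576 -0.26320596  0.04      ]
(434, 225) [ 0.50037356 -0.2475199   0.04      ]
(286, 204) [0.54902281 0.05205647 0.04      ]
```

View pics/c0.png

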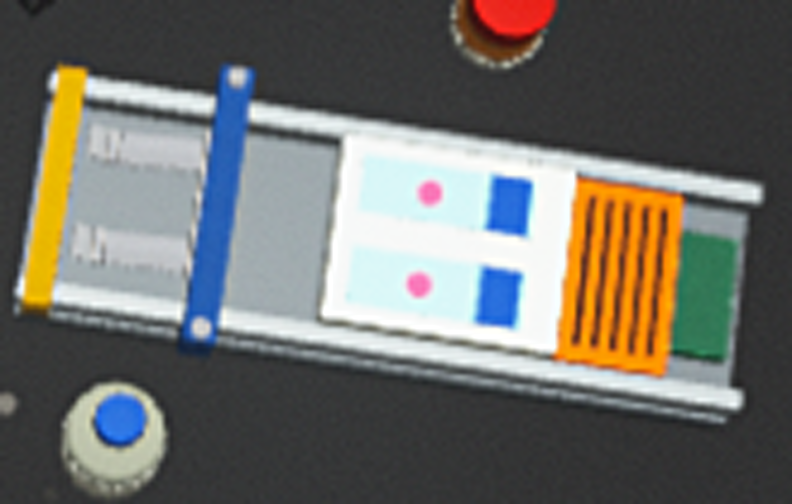

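```bash
python3 - <<'E'
from h import *
f=lambda u,v,z: ray2z("top",280+(u+.5)/4.8-.5,140+(v+.5)/4.8-.5,z)[:2]
L=[f(*p,.039) for p in [(580,178),(683,192),(665,375),(555,358)]]
print("ledge",np.round(L,4),np.mean(L,0).round(4))
print("front", f(343,136,.049),f(321,322,.049))
b=[f(237,68,.055),f(197,350,.055)];print("bridge",b,np.linalg.norm(b[0]-b[1]))
g=[f(763,192,.04),f(742,400,.04),f(52,78,.04),f(17,303,.04)];print("guides",np.round(g,4))
d=(g[2]+g[3]-g[0]-g[1])/2;print("len",np.linalg.norm(d),"yaw",np.degrees(np.arctan2(d[1],d[0])))
lf=np.mean(L,0);fr=(f(343,136,.049)+f(321,322,.049))/2
print("carrier yaw",np.degrees(np.arctan2(*(fr-lf)[::-1])),np.linalg.norm(fr-lf))
e1=(L[0]-L[1]+L[3]-L[2])/2;print(np.linalg.norm(e1))
E
```

```text
ledge [[ 0.6024 -0.1846]
 [ 0.5956 -0.2294]
 [ 0.5161 -0.2158]
 [ 0.5243 -0.1688]] [ 0.5596 -0.1997]
front [ 0.61956619 -0.08154004] [ 0.53959649 -0.06859133]
bridge [array([ 0.64833397, -0.03703215]), array([ 0.52759874, -0.01585459])] 0.12257849103970742
guides [[ 0.595  -0.2645]
 [ 0.5046 -0.2482]
 [ 0.6497  0.0408]
 [ 0.5517  0.0577]]
len 0.3098161310757324 yaw 80.54043389180666
carrier yaw 80.89134103352447 0.12618255324816866
0.046450756213824745
```

The crop confirms it: the ivory block with two slides and the orange ledge lies in the channel, with the green lifter behind it. The sizes agree: guide length 310, bridge offset 78, and front 126 from the ledge centre. Dock yaw is about 80.6°, the ledge centre is at (0.560, -0.200), and travel is about 112 mm. I'll move above the ledge with the fingers shut and the jaws across the track.

Request:
{"method": "step_arm", "body": {"moves": [[0.021,-0.039,0,0,0,-4.3,0],[0.021,-0.039,0,0,0,-4.3,0],[0.021,-0.039,0,0,0,-4.3,0],[0.021,-0.039,0,0,0,-4.3,0],[0.021,-0.039,0,0,0,-4.3,0],[0.021,-0.039,0,0,0,-4.3,0],[0.021,-0.039,0,0,0,-4.3,0],[0.021,-0.039,0,0,0,-4.3,0],[0.021,-0.039,0,0,0,-4.3,0],[0.021,-0.039,0,0,0,-4.3,0],[0.021,-0.039,0,0,0,-4.3,0],[0.021,-0.039,0,0,0,-4.3,0],[0.021,-0.039,0,0,0,-4.3,0],[0.021,-0.039,-0.01,0,0,-4.3,0],[0.021,-0.039,-0.01,0,0,-4.3,0],[0.021,-0.039,-0.01,0,0,-4.3,0],[0.021,-0.039,-0.01,0,0,-4.3,0],[0.021,-0.039,-0.01,0,0,-4.3,0],[0.021,-0.039,-0.01,0,0,-4.3,0],[0.017,-0.033,-0.01,0,0,-4.3,0]]}}

```text
clock: 2.1
eef_pos: [0.5661, -0.2239, 0.1723]
tcp_rot: [[-0.004, 0.974, -0.227], [0.002, -0.227, -0.974], [-1.0, -0.004, -0.001]]
force: [0.7, -0.0, 0.7]
width: 0.0003
```

Request:
{"method": "step_arm", "body": {"moves": [[0,0,0,0,0,0,0],[-0.003,0.016,-0.035,0,0,1.8,0],[-0.002,0.012,-0.03,0,0,1.8,0],[0,0,0,0,0,0,0],[0,0,0,0,0,0,0]]}}

```text
clock: 2.6
eef_pos: [0.5601, -0.1994, 0.1016]
tcp_rot: [[-0.009, 0.985, -0.171], [0.005, -0.171, -0.985], [-1.0, -0.01, -0.003]]
force: [1.5, 0.1, 0.6]
width: -0.0001
```

```bash
python3 - <<'E'
from h import *
b=robot.snapshot("top");a=robot.snapshot("scene")
s=robot.get_state();p=s['eef_pos'];R=s['tcp_rot'];print(p,np.degrees(np.arctan2(R[1][1],R[0][1])),s['force'])
c=lambda im,x,y:cv2.resize(im[y:y+90,x:x+130],None,fx=6,fy=6,interpolation=cv2.INTER_CUBIC)[:300 if 0 else 540]
cv2.imwrite("pics/c1.png",np.vstack([cv2.resize(b[145:235,330:445],(575,295*450//295)[:2]) [:0], cv2.resize(b[140:240,280:445],(495,300)), cv2.resize(a[190:290,115:280],(495,300))]))
t=np.array(p)-[0,0,.022];print(t,proj("top",t),proj("scene",t))
E
```

```text
[ 0.56047474 -0.1998048   0.10216298] -9.875716873922324 [ 0.38211059 -0.99227232  0.75281077]Traceback (most recent call last):
  File "<stdin>", line 5, in <module>
    return _nx.concatenate(arrs, 0, dtype=dtype, casting=casting)
           ~~~~~~~~~~~~~~~^^^^^^^^^^^^^^^^^^^^^^^^^^^^^^^^^^^^^^^
ValueError: all the input array dimensions except for the concatenation axis must match exactly, but along dimension 1, the array at index 0 has size 575 and the array at index 1 has size 495
```

Request:
{"method": "step_arm", "body": {"moves": [[0.001,0.008,-0.02,0,0,0.4,0],[0,0,-0.012,0.4,0,0,0],[0,0,0,0,0,0,0]]}}

```text
clock: 3.0
eef_pos: [0.5643, -0.1942, 0.0748]
tcp_rot: [[-0.002, 0.986, -0.166], [0.007, -0.166, -0.986], [-1.0, -0.003, -0.007]]
force: [0.4, 0.1, -0.3]
width: 0.0001
```

```bash
cat > look.py <<'E'
from h import *
import sys
b=robot.snapshot("top");a=robot.snapshot("scene")
s=robot.get_state();p=s['eef_pos'];R=np.array(s['tcp_rot']);print(p,R.round(3).tolist(),s['force'])
cv2.imwrite(sys.argv[1],np.vstack([cv2.resize(b[150:232,280:445],(600,298),interpolation=cv2.INTER_CUBIC),cv2.resize(a[195:277,115:280],(600,298),interpolation=cv2.INTER_CUBIC)]))
E
python3 look.py pics/c1.png
```

```text
[ 0.56477489 -0.19450047  0.07605585] [[-0.0, 0.986, -0.166], [0.006, -0.166, -0.986], [-1.0, -0.002, -0.006]] [-0.25461374 -0.38808842  0.18181558]
```

View pics/c1.png

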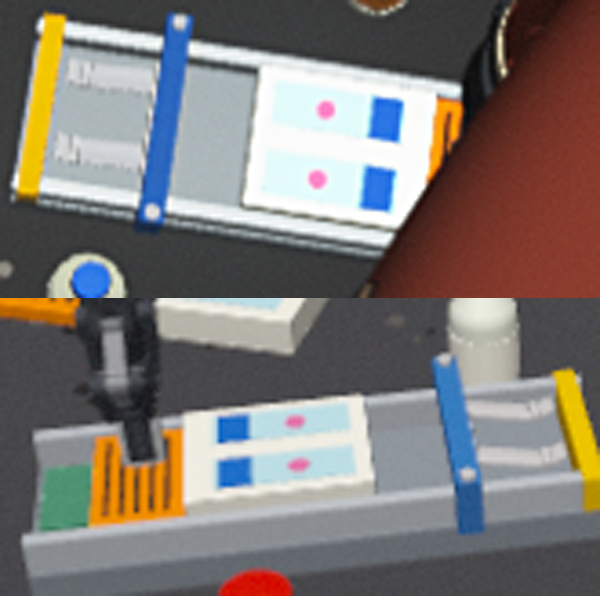

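In the lower crop the fingertips (143,460) hang over the middle of the orange ledge (138,478), clear of the guides. I'll press down.

Request:
{"method": "step_arm", "body": {"moves": [[0,0.003,-0.01,0,0,0,0],[0,0,-0.006,0,0,0,0],[0,0,-0.005,0,0,0,0]]}}

```text
clock: 3.4
eef_pos: [0.5662, -0.1928, 0.0566]
tcp_rot: [[0.003, 0.986, -0.167], [0.004, -0.167, -0.986], [-1.0, 0.002, -0.004]]
force: [-0.0, -0.2, 3.6]
width: 0.0001
```

Request:
{"method": "step_arm", "body": {"moves": [[-0.002,0,-0.004,0,0,0,0],[-0.002,0,-0.003,0,0,0,0],[0,0,-0.003,0,0,0,0]]}}

```text
clock: 3.7
eef_pos: [0.564, -0.1933, 0.0499]
tcp_rot: [[0.008, 0.986, -0.166], [0.002, -0.166, -0.986], [-1.0, 0.007, -0.004]]
force: [-18.6, 9.8, 47.5]
width: -0.0001
```

Request:
{"method": "step_arm", "body": {"moves": [[0.001,0,0,0,0,0,0]]}}

```text
clock: 3.8
eef_pos: [0.5645, -0.1933, 0.0509]
tcp_rot: [[0.007, 0.986, -0.166], [0.002, -0.166, -0.986], [-1.0, 0.007, -0.003]]
force: [-4.3, 0.3, 4.1]
width: -0.0004
```

Request:
{"method": "step_arm", "body": {"moves": [[0,0,-0.002,0,0,0,0],[0,0.002,-0.0015,0,0,0,0]]}}

```text
clock: 4.0
eef_pos: [0.5647, -0.1931, 0.0501]
tcp_rot: [[0.008, 0.986, -0.167], [-0.002, -0.167, -0.986], [-1.0, 0.008, 0.001]]
force: [-4.4, -7.6, 14.1]
width: -0.0002
```

Request:
{"method": "step_arm", "body": {"moves": [[0.001,0.004,-0.002,0,0,0,0],[0.001,0.005,-0.002,0,0,0,0],[0.001,0.005,-0.002,0,0,0,0]]}}

```text
clock: 4.3
eef_pos: [0.5686, -0.1868, 0.0501]
tcp_rot: [[0.01, 0.985, -0.172], [-0.018, -0.172, -0.985], [-1.0, 0.013, 0.016]]
force: [-5.0, -8.4, 13.6]
width: 0.0002
```

Request:
{"method": "step_arm", "body": {"moves": [[0,0.005,-0.0025,0.3,0.2,0,0],[0,0.005,-0.0025,0.3,0.2,0,0],[0,0.005,-0.0025,0.3,0.2,0,0],[0,0.005,-0.0025,0.3,0.2,0,0]]}}

```text
clock: 4.7
eef_pos: [0.5712, -0.1794, 0.0501]
tcp_rot: [[0.002, 0.984, -0.179], [-0.024, -0.179, -0.984], [-1.0, 0.007, 0.024]]
force: [-7.4, -13.2, 15.6]
width: 0.0001
```

```bash
python3 look.py pics/c2.png
```

```text
[ 0.57122241 -0.17921888  0.05007275] [[0.002, 0.984, -0.179], [-0.024, -0.179, -0.984], [-1.0, 0.007, 0.023]] [ -5.59887054 -10.548907    15.46001826]
```

View pics/c2.png

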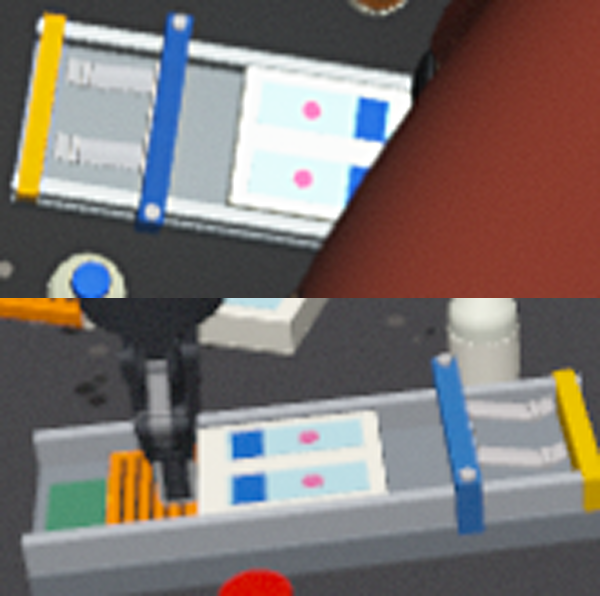

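The carrier is flat on the floor, with its block top now near guide height. The fingertip sits against the step at (190,495) in the lower crop, and the carrier has already moved about 7 mm. I'll keep sliding it with larger rows.

Request:
{"method": "step_arm", "body": {"moves": [[-0.002,0.008,-0.0025,0.6,0,0,0],[-0.002,0.008,-0.0025,0.6,0,0.3,0],[-0.002,0.008,-0.0025,0.6,0,0.3,0],[-0.002,0.008,-0.0025,0.6,0,0.3,0]]}}

```text
clock: 5.2
eef_pos: [0.5709, -0.1599, 0.0503]
tcp_rot: [[0.021, 0.985, -0.17], [-0.007, -0.17, -0.985], [-1.0, 0.022, 0.003]]
force: [7.2, -13.0, 5.7]
width: -0.0
```

Request:
{"method": "step_arm", "body": {"moves": [[0,0.007,-0.0045,0.2,0.3,0,0],[0,0.007,-0.004,0.2,0.3,0,0],[0,0.007,-0.004,0.3,0.3,0,0]]}}

```text
clock: 5.5
eef_pos: [0.5752, -0.1529, 0.0501]
tcp_rot: [[0.015, 0.984, -0.178], [-0.025, -0.178, -0.984], [-1.0, 0.019, 0.022]]
force: [-11.8, -16.4, 24.6]
width: 0.0002
```

Request:
{"method": "step_arm", "body": {"moves": [[-0.001,0.009,-0.0035,0.5,0.2,0,0],[-0.001,0.009,-0.0035,0.5,0.2,0.2,0],[-0.001,0.009,-0.0035,0.5,0.2,0.2,0],[-0.001,0.009,-0.0035,0.5,0.2,0.2,0]]}}

```text
clock: 5.9
eef_pos: [0.5787, -0.1322, 0.0501]
tcp_rot: [[0.018, 0.984, -0.177], [-0.021, -0.176, -0.984], [-1.0, 0.021, 0.017]]
force: [-2.5, -13.5, 17.6]
width: 0.0001
```

Request:
{"method": "step_arm", "body": {"moves": [[-0.003,0.009,-0.0035,0.5,0.3,0.2,0],[-0.003,0.009,-0.0035,0.5,0.3,0.2,0],[-0.003,0.009,-0.0035,0.5,0.3,0.2,0],[-0.002,0.009,-0.0035,0.5,0.3,0.2,0],[-0.002,0.009,-0.0035,0.5,0.3,0,0]]}}

```text
clock: 6.4
eef_pos: [0.5804, -0.1063, 0.0501]
tcp_rot: [[0.025, 0.984, -0.174], [-0.016, -0.173, -0.985], [-1.0, 0.027, 0.012]]
force: [1.2, -14.2, 15.9]
width: 0.0001
```

```bash
python3 look.py pics/c3.png
```

```text
[ 0.58052179 -0.10565275  0.05008608] [[0.025, 0.985, -0.173], [-0.015, -0.173, -0.985], [-1.0, 0.027, 0.011]] [ 3.02606447 -9.20550737 13.29675983]
```

View pics/c3.png

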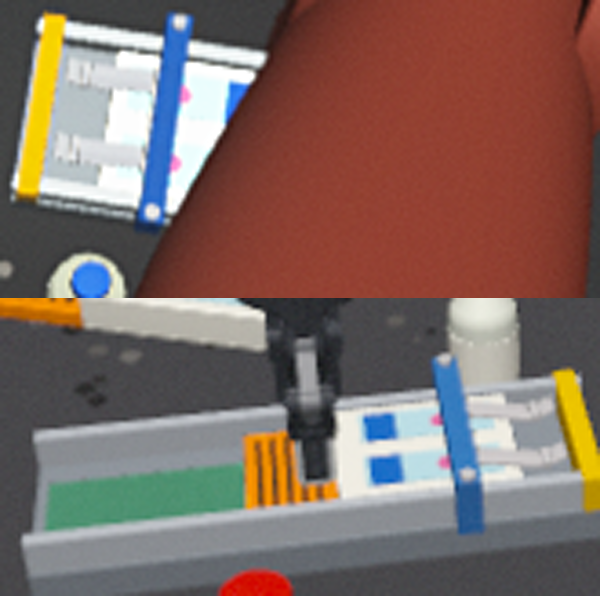

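The carrier front is under the bridge and reaching the leaf tips, around (108,100) in the upper crop, and it is still flat. I'll carry on to the stop.

Request:
{"method": "step_arm", "body": {"moves": [[-0.001,0.009,-0.004,0.5,0.4,0,0],[-0.001,0.009,-0.004,0.5,0.4,0,0],[-0.001,0.009,-0.004,0.5,0.4,0,0],[-0.001,0.009,-0.004,0.5,0.4,0,0],[-0.001,0.009,-0.004,0.5,0.4,0,0]]}}

```text
clock: 7.0
eef_pos: [0.5861, -0.0881, 0.0501]
tcp_rot: [[0.012, 0.982, -0.19], [-0.028, -0.19, -0.981], [-1.0, 0.017, 0.026]]
force: [-8.2, -22.4, 22.6]
width: 0.0001
```

Request:
{"method": "step_arm", "body": {"moves": [[-0.002,0.01,-0.0035,0.7,0.2,0.5,0],[-0.002,0.01,-0.0035,0.7,0.2,0.5,0],[-0.002,0.01,-0.0035,0.7,0.2,0.5,0]]}}

```text
clock: 7.3
eef_pos: [0.5868, -0.0744, 0.0501]
tcp_rot: [[0.015, 0.984, -0.175], [-0.025, -0.174, -0.984], [-1.0, 0.019, 0.022]]
force: [-6.7, -45.1, 13.4]
width: -0.0
```

Request:
{"method": "step_arm", "body": {"moves": [[0,0.006,-0.003,0.3,0.2,0,0],[0,0.007,-0.003,0.3,0.2,0,0]]}}

```text
clock: 7.5
eef_pos: [0.5869, -0.0742, 0.0502]
tcp_rot: [[0.007, 0.983, -0.184], [-0.041, -0.183, -0.982], [-0.999, 0.015, 0.039]]
force: [-15.7, -32.4, 21.3]
width: 0.0003
```

```bash
python3 look.py pics/c4.png
```

```text
[ 0.58688473 -0.07425498  0.05020359] [[0.007, 0.983, -0.184], [-0.041, -0.183, -0.982], [-0.999, 0.015, 0.039]] [-14.67274863 -29.23223355  20.32228264]
```

View pics/c4.png

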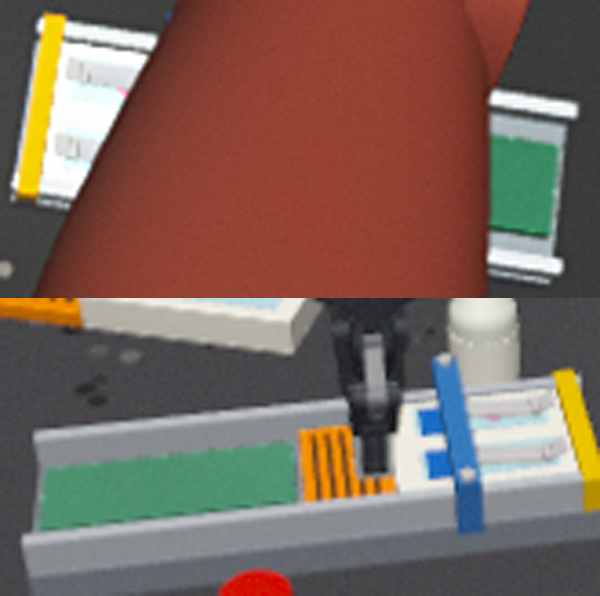

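It has stopped against the yellow stop: the tip no longer advances under about 30 N. I'll ease off backward, then lift straight up.

Request:
{"method": "step_arm", "body": {"moves": [[0,-0.001,0,0,0,0,0],[0,-0.003,0.001,0,0,0,0],[0,-0.002,0.005,0,0,0,0],[0,0,0.02,0,0,0,0],[0,0,0.03,0,0,0,0],[0,-0.01,0.04,0,0,0,0],[0,-0.04,0.03,0,0,0,0],[0,-0.04,0.02,0,0,0,0],[0,-0.045,0,0,0,0,0],[0,-0.045,0,0,0,0,0],[0,-0.045,0,0,0,0,0],[0,-0.03,0,0,0,0,0],[0,0,0,0,0,0,0]]}}

```text
clock: 8.9
eef_pos: [0.581, -0.3414, 0.1996]
tcp_rot: [[0.001, 0.984, -0.176], [-0.037, -0.176, -0.984], [-0.999, 0.007, 0.036]]
force: [-0.3, 0.1, -0.3]
width: 0.0001
```

```bash
python3 look.py pics/c5.png
```

```text
[ 0.58144278 -0.33814114  0.19976288] [[0.0, 0.985, -0.174], [-0.035, -0.174, -0.984], [-0.999, 0.007, 0.035]] [-0.17839675  1.22936774  0.31623582]
```

View pics/c5.png

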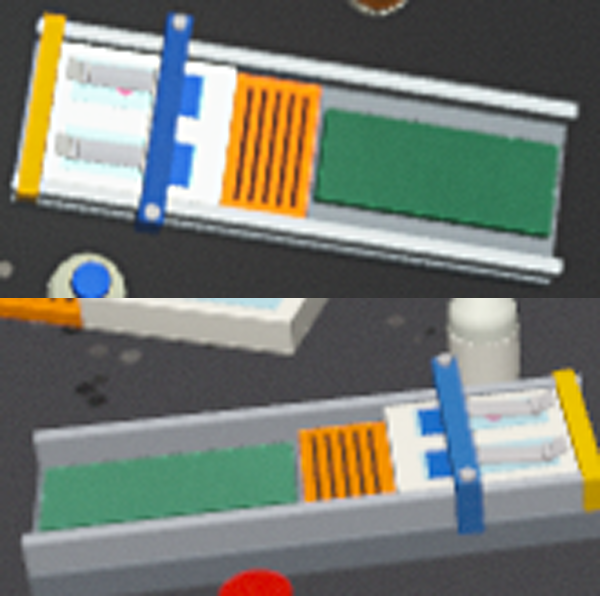

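```bash
python3 - <<'E'
from h import *
k=600/165;k2=298/82
T=lambda u,v,z:ray2z("top",280+(u+.5)/k-.5,150+(v+.5)/k2-.5,z)[:2]
S=lambda u,v,z:ray2z("scene",115+(u+.5)/k-.5,195+(v-298+.5)/k2-.5,z)[:2]
a=np.radians(80.6);d=np.array([np.cos(a),np.sin(a)]);n=np.array([-d[1],d[0]]);c=np.array([.575,-.1035])
D=lambda p:(1e3*np.array([(p-c)@d,(p-c)@n])).round(1)
for nm,p,z in[("ledge rear",(321,86),.028),("ledge rear",(305,216),.028),("step",(237,67),.028),("step",(222,205),.028)]:print(nm,D(T(*p,z)))
for z in(.02,.024,.031):
  print(z,"lifter top cam",[D(T(*p,z)) for p in[(328,110),(316,203),(560,142),(551,236)]],"scene",[D(S(*p,z)) for p in[(295,443),(300,501),(45,470),(38,528)]])
E
```

```text
ledge rear [ -9.4 -40.4]
ledge rear [-8.9 36. ]
step [ 39.5 -44.3]
step [38.3 36.6]
0.02 lifter top cam [array([-16.2, -29.1]), array([-15.4,  25.9]), array([-152.4,  -30.6]), array([-152. ,   25.1])] scene [array([-11.2,  35.8]), array([-11.7, -17.7]), array([-150.1,   38. ]), array([-151.4,  -13.2])]
0.024 lifter top cam [array([-15.6, -28. ]), array([-14.8,  26.8]), array([-151.3,  -29.5]), array([-150.9,   26. ])] scene [array([-11.2,  30.5]), array([-11.7, -22.8]), array([-149.2,   32.7]), array([-150.4,  -18.3])]
0.031 lifter top cam [array([-14.5, -26.1]), array([-13.7,  28.3]), array([-149.3,  -27.6]), array([-148.9,   27.5])] scene [array([-11.1,  21.1]), array([-11.6, -31.5]), array([-147.7,   23.3]), array([-148.9,  -27.1])]
```

```bash
python3 -c "
from bench import robot
print(robot.hand_in(),robot.get_state()['clock'])"
```

```text
the job is handed in; nothing more can be done
the job is handed in; nothing more can be done
```

The slide carrier is home against the yellow end stop, the hand is clear, and the job is handed in. I pressed it by the orange ledge to the dock floor and slid it, still pressed, under the bridge and leaf spring. The arm's clock read about 9 s of the 42 s allowed.

- **Carrier position:** in the last pictures the ledge's rear edge is at dock x of about -9 (home is -10) and the step at about 39 (home is 40). The 1 mm differences are within the camera error. At the stop the tip did not advance under about 30 N.
- **Lifter:** both cameras show it clear behind the carrier. Its position fits a raised plate about 4 to 7 mm above the floor, not a flush one; this is a coarse estimate.
- **Forces:** the highest readings were about 52 N in total at first contact with the floor and about 48 N when it met the stop. After backing away the force read about zero.
- **Fingertip offset:** the fingertip ran 5 to 10 mm off the ledge's centre line, and the carrier stayed straight.
- **Downforce:** one reading fell to about 6 N early in the slide, and I raised it on the next move. The tip height was then 0.3 mm above its floor reading.
- **Bystanders:** I never reached toward the bottle, jar or slide box. The bottle and jar appear unmoved in the last crops; the slide box was outside them, so I did not check it again.

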